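# Find the tool case with a loose part and hold it out

### The arm

A 6-joint arm with a two-finger parallel gripper is mounted at the origin on the work surface. World frame = base frame: x ahead of the robot, y to its left, z up, the work surface at z = 0. Lengths are in m, angles in rad, forces in N, time in s.
With the tool pointing down it reaches from about 0.35 to 0.725 m from the base axis. Payload 6 kg.
Tool frame: the origin (TCP) lies at the very end of the fingers, on their centre line; the grasp point (between the pads) lies bot.hold_point_z behind it (bot.hold_point_z is the distance from the TCP to the grasp point, in m); z points along the fingers, y is the line along which they close (so a half turn about z gives the same grasp; the last joint's range is limited). The gripper opens to 85 mm and grips with 20 to 120 N. Pads are 22 mm wide; open, the fingers measure 114 mm over their backs; the gripper's body (76 mm by 85 mm) begins 54 mm behind the grasp point. The pads swing forward as they close: fully open they stand 13 mm farther back than shut.
Start: joints at [1.547, 0.04, 0.085, 0, -1.615, -0.334], TCP at [0.21, 0.562, 0.231] pointing down, gripper open.
Joint ranges: [-2.56, 2.56], [-1.29, 2.01], [-1.08, 1.49], [-3.29, 1.98], [-2.81, -0.18], [-2.99, 2.99]. Speed limits (rad/s): [2.57, 2.57, 3.01, 3.14, 3.14, 3.14].

### API

Orientations are given as a unit quaternion [w, x, y, z].
In Python, from plant import bot gives the robot as it stands.
- The arm moves only by the tool step_arm, never from a script. Its argument "plan" is a list of rows, each a list of 7 numbers: the shift along the tool's x, y, z each as a share of 50 mm, from -1 to 1, then the turn, a rotation vector about the tool's x, y, z each as a share of 8 degrees, from -1 to 1, then the opening, from -1 (shut) to 1 (fully open). In form: [[dx, dy, dz, wx, wy, wz, jaw], ...]. A call has exactly 5 rows; each row shifts and turns the commanded pose from where the row before left it, along the tool's axes as they then stand; what a row does not reach is not made up. A row lasts 1/8 s, in which the tool goes at most 62.5 mm and 10.7 degrees, less where a joint would pass 70% of its speed; a pose out of reach is approached as far as the arm can. A call with a number of a shift or a turn outside -1 to 1 is refused whole. A call with a gripper value outside its range is refused whole. The fingers move at their own pace and stop on an object; the grip force is fixed at half the most. Time passes only in rows, so rows that do not move let the fingers close, or fill a call up. It gives the time, the measured TCP pose, the force, the opening and the grip force at its end, in the units of the state.
- bot.read_state(): the state, without advancing time (a new reading comes with each control period).
- bot.snapshot(name): name is "scene" or "top" or "wrist"; returns the picture (400x640x3 uint8, blue, green, red); there is no depth.
- bot.camera_info(name): a dict with "fx", "fy", "cx", "cy" (pixels), "pose" (4x4, takes a point from camera to world coordinates). Camera axes: x right, y up, looking along -z (the intrinsics and any distortion apply to the point x, -y, -z); pixel columns grow to the right and rows downward; lengths in m; the calibration is good to about 2 mm. A picture is of the moment at which its call begins: read the wrist's pose just before it. camera_info takes no time and is no camera call; for the wrist camera it gives the pose at the moment of the call.
- bot.close_job(): hands the job in; it is judged then, once.
The state is a dict: "t": time; "qpos": joint angles; "joint_vel": joint speeds; "joint_torque": joint torques, N m; "ee_pos": TCP position; "eef_rot": TCP orientation; "force": force on the tool from outside, world axes, zero at the start; "wrist_torque": the same for the moment, N m; "grip_width": opening from 0.0 (shut) to 1.0 (fully open); "grasp_force": force on a finger pad.
Only numpy, scipy, OpenCV 4.12 (cv2) and the standard library are available. Lean on these libraries where they do the work, as an engineer would, in place of code of your own. Each camera call takes 0.05 s, during which the arm holds its last target. There are 200 camera calls.

### The job

Switch the bowl finisher off by turning its speed controller's knob fully anticlockwise to the stop, so that a rattle can be noticed; then shake the sealed cases one at a time to find the one that rattles, laying each quiet one flat on the rubber mat again without dropping it. Hold the rattling case out level in front of the mat, past the mat's far edge and about 20 cm above the bench, and finish while still holding it there; leave the oil can, punch and die ring where they stand.

Things in the scene. Friction and masses are not known exactly. Their poses are not given: they have to be found in the camera images.
- speed_knob (a joint): Speed knob of the finisher's controller, rad. 0 = fully anticlockwise against its stop (off); grows as the knob is turned clockwise seen from above, to 4.71 at the other stop. Stays where it is left (friction 0.04 N m). It starts between 0.6 and 2.2.
- speed_knob_grip (a point): Grip point of the black knob, on its axis, 7 mm below its top. z: the knob's axis, out of the panel; x: along its grip bar, 42 long and 14 wide, to be pinched across the width (along y). Bar stands 30 mm clear of a 44 mm wide, 8 mm thick disc, whose underside is 6 mm off the panel; the panel slopes 0.26 rad towards the box's front.
- controller: Finisher's speed controller, a fixed grey box left of the mat, 145 deep (x) x 110 wide (y), 46 high in front and 85 at the rear, with the knob on its sloping top. Origin: centre of its underside; its front (low) side is -x.
- case_a: Sealed grey hard plastic case, one of three alike, 120 long (its x) x 56 wide (its y) x 42 high, 0.3 to 0.45 kg. Origin: centre of its underside; z up to the lid. Lies flat on the mat, length roughly away from the robot. Middle of the long sides is smooth, to grip across the 56 mm; 4 mm latches (-y side) and hinges (+y side) 28 to 48 mm from the middle. 
- case_b: Case just like case_a, same size and axes. Inside (any of the three, differently each time): two cases are packed tight, in the other a hidden 0.09 kg ball (loose_ball, no reading) rolls freely 75 mm along the length and knocks on the ends when shaken lengthwise or rocked, a jolt of some 0.3 to 2 N m at the gripper (packed ones: under 0.15). Weight and name do not tell which.
- case_c: Case just like case_a, same size and axes. Inside (any of the three, differently each time): two cases are packed tight, in the other a hidden 0.09 kg ball (loose_ball, no reading) rolls freely 75 mm along the length and knocks on the ends when shaken lengthwise or rocked, a jolt of some 0.3 to 2 N m at the gripper (packed ones: under 0.15). Weight and name do not tell which.
- mat: Black rubber bench mat, fixed, 240 (its x, away from the robot) x 450 (its y) x 4 mm. Origin: centre of its underside; far edge 120 mm along +x. The cases lie on it in a row.
- oil_can: Red pump oil can, 68 mm across, 0.3 kg, thin spout to 135 mm high; origin at the centre of its underside. Bystander, right of the mat.
- punch: Steel punch standing upright, foot 48 mm across, 80 high, 0.45 kg; origin at the centre of its underside. Bystander, right of the mat.
- die_ring: Dark steel die ring lying flat, 72 mm across, 38 mm bore, 24 high, 0.5 kg; origin at the centre of its underside. Bystander, beyond the mat on the left.
Things that resemble listed ones, but are neither listed nor needed, are in the scene too. Leave any green look-alike of the case_a alone. What is shaped like the case_b but orange is not meant.

How it is judged:
By the outcome, as a careful person would: the job done as asked, in the order asked, and still so for the second after the job is handed in, while the arm keeps its last pose, push and grip.
It also fails if it takes over 72 s, if anything falls off the work surface, if the arm or the gripper's body presses on something with over 40 N, if the wrist force passes 120 N, or if a joint passes its speed limit or range.

## Working session

There is one attempt and no reset: what is moved stays moved. The work goes in short steps, Python scripts to look and compute and a tool call to move; the robot and the scene stay as the last step left them, time stands still between calls to the robot, and variables do not carry over. Pictures are saved under pics/ and viewed, at most 10 in all, crops included, and the job is handed in when it is done.

Besides the shell and the picture viewer there is one more tool, called as name(argument=value, ...), one argument or row to a line, values as JSON. step_arm: Moves the arm, as the interface text tells. Its arguments: {"type":"object","properties":{"plan":{"type":"array","items":{"type":"array","items":{"type":"number"}}}},"required":["plan"]}

```bash
ls; mkdir -p pics; python3 - <<'E'
from plant import bot
import cv2,numpy as np
s=bot.read_state();print({k:np.round(v,3).tolist() for k,v in s.items()},bot.hold_point_z)
ims=[]
for n in("scene","top"):
    i=bot.snapshot(n);cv2.imwrite(f"pics/{n}.png",i);c=bot.camera_info(n);print(n,{k:np.round(v,3).tolist() for k,v in c.items()})
E
```

```text
pics
{'t': 0.0, 'qpos': [1.547, 0.041, 0.084, -0.0, -1.616, -0.334], 'joint_vel': [-0.001, 0.0, -0.001, -0.001, -0.001, 0.001], 'joint_torque': [0.001, -36.819, 34.741, 6.932, -0.005, -0.0], 'ee_pos': [0.21, 0.562, 0.23], 'eef_rot': [0.001, 0.984, -0.178, -0.0], 'force': [-0.146, 0.231, 0.068], 'wrist_torque': [0.031, 0.045, -0.038], 'grasp_force': 0.0, 'grip_width': 0.999} 0.0187
scene {'fx': 484.803, 'fy': 484.803, 'cx': 320.761, 'cy': 195.141, 'pose': [[0.605, -0.649, 0.461, 1.144], [0.796, 0.499, -0.343, -0.536], [-0.008, 0.574, 0.819, 1.253], [0.0, 0.0, 0.0, 1.0]]}
top {'fx': 488.87, 'fy': 488.87, 'cx': 309.004, 'cy': 201.977, 'pose': [[0.025, 0.98, -0.198, 0.286], [-0.999, 0.029, 0.014, -0.037], [0.019, 0.198, 0.98, 1.214], [0.0, 0.0, 0.0, 1.0]]}
```

View pics/scene.png

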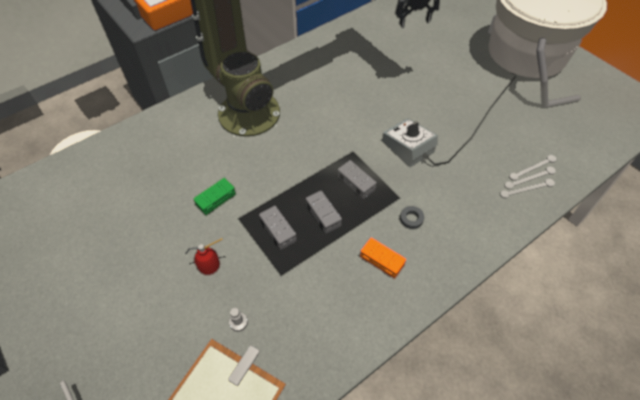

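View pics/top.png

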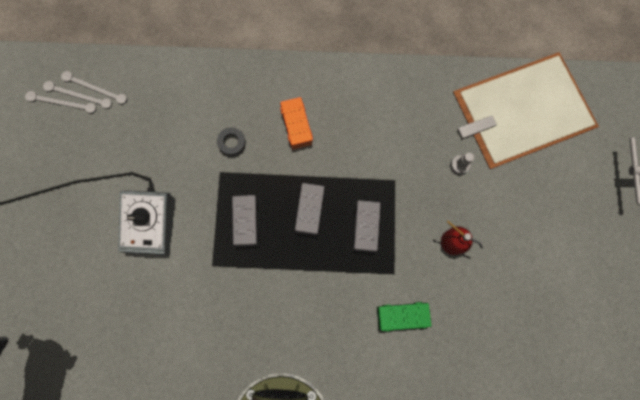

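```bash
cat > h.py <<'E'
import numpy as np,cv2
from plant import bot
from scipy.spatial.transform import Rotation as R
def ray(c,uv):
    d=np.array([(uv[0]-c["cx"])/c["fx"],-(uv[1]-c["cy"])/c["fy"],-1.]);P=np.array(c["pose"]);return P[:3,3],P[:3,:3]@d
def onz(c,uv,z):
    o,d=ray(c,uv);return o+d*(z-o[2])/d[2]
def proj(c,p):
    P=np.array(c["pose"]);q=P[:3,:3].T@(np.asarray(p)-P[:3,3]);return np.array([c["cx"]+c["fx"]*q[0]/-q[2],c["cy"]-c["fy"]*q[1]/-q[2]])
def tri(c1,u1,c2,u2):
    o1,d1=ray(c1,u1);o2,d2=ray(c2,u2);A=np.c_[d1,-d2];s=np.linalg.lstsq(A,o2-o1,rcond=None)[0]
    a,b=o1+s[0]*d1,o2+s[1]*d2;return (a+b)/2,np.linalg.norm(a-b)
def rot():
    q=bot.read_state()["eef_rot"];return R.from_quat([q[1],q[2],q[3],q[0]])
def st():
    s=bot.read_state();r=rot().as_matrix();print("t",round(s["t"],2),"p",np.round(s["ee_pos"],4),"x",np.round(r[:,0],3),"z",np.round(r[:,2],3),"q",np.round(s["qpos"],2),"F",np.round(s["force"],1),"M",np.round(s["wrist_torque"],2),"g",round(float(s["grip_width"]),3),round(float(s["grasp_force"]),1))
def togo(p,x=None,z=(0,0,-1)):
    """tool-frame shift (units 50mm) and total rotvec (units 8deg) to reach TCP p, tool x axis x, z axis z"""
    s=bot.read_state();r=rot();d=r.inv().apply(np.array(p)-s["ee_pos"])/.05
    w=np.zeros(3)
    if x is not None:
        z=np.array(z,float);z/=np.linalg.norm(z);x=np.array(x,float);x-=z*(x@z);x/=np.linalg.norm(x)
        w=(r.inv()*R.from_matrix(np.c_[x,np.cross(z,x),z])).as_rotvec()/np.radians(8)
    print("shift",np.round(d,2),"turn",np.round(w,2))
E
python3 - <<'E'
from h import *
c=bot.camera_info("top");im=cv2.imread("pics/top.png")
print("mat corners",[onz(c,p,.004)[:2].round(3).tolist() for p in((219,172),(396,180),(394,273),(213,266))])
hsv=cv2.cvtColor(im,cv2.COLOR_BGR2HSV)
m=np.zeros(im.shape[:2],np.uint8);m[176:266,222:390]=1
g=((hsv[...,2]>70)*m*255).astype(np.uint8);g=cv2.morphologyEx(g,cv2.MORPH_OPEN,np.ones((3,3)))
for k in cv2.findContours(g,0,2)[0]:
    if cv2.contourArea(k)<300: continue
    b=cv2.boxPoints(cv2.minAreaRect(k));w=np.array([onz(c,p,.046)[:2] for p in b])
    e=[np.linalg.norm(w[i]-w[(i+1)%4]) for i in(0,1)];i=int(np.argmax(e));a=w[(i+1)%4]-w[i];a*=np.sign(a[0])
    print("case",w.mean(0).round(4),np.round(e,3),"yaw",round(float(np.arctan2(a[1],a[0])),3))
print("panel corner guess",[onz(c,p,z)[:3].round(3).tolist() for p,z in(((122,192),.085),((167,192),.085),((120,250),.046),((164,252),.046))])
a=cv2.resize(im[180:265,100:190],None,fx=4.4,fy=4.4,interpolation=cv2.INTER_CUBIC)
s=cv2.imread("pics/scene.png");b=cv2.resize(s[110:170,375:445],None,fx=5.6,fy=5.6,interpolation=cv2.INTER_CUBIC)
o=np.zeros((374,800,3),np.uint8);o[:a.shape[0],:a.shape[1]]=a[:374];o[:b.shape[0],402:402+b.shape[1]]=b[:374];cv2.imwrite("pics/knob.png",o)
w=bot.snapshot("wrist");cv2.imwrite("pics/w0.png",w)
E
```

```text
mat corners [[0.602, 0.177], [0.595, -0.275], [0.359, -0.268], [0.364, 0.177]]
case [ 0.47   -0.1956] [0.121 0.057] yaw -0.064
case [0.4753 0.1023] [0.057 0.121] yaw 0.074
case [ 0.5085 -0.0546] [0.12  0.057] yaw -0.109
panel corner guess [[0.526, 0.387, 0.085], [0.529, 0.282, 0.085], [0.393, 0.392, 0.046], [0.391, 0.288, 0.046]]
```

View pics/knob.png

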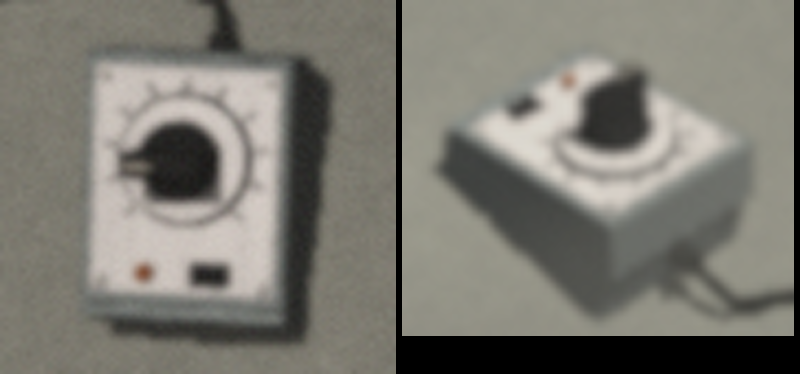

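View pics/w0.png

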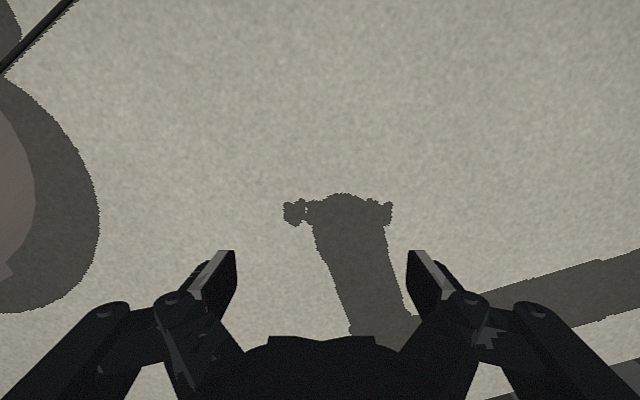

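The top crop shows the pointer of the black knob pointing left (about px 127,217), with the dial centre near (142.5, 216.4). The first wrist view shows only the bench and the open fingers. Next I work out the pose above the knob.

```bash
python3 - <<'E'
from h import *
c=bot.camera_info("top");uv=(142.5,216.4)
# panel plane through box centre
ctr=np.array([.460,.337,.0655]);yaw=-.04
n=np.array([-np.sin(.26)*np.cos(yaw),-np.sin(.26)*np.sin(yaw),np.cos(.26)])
o,d=ray(c,uv);p=o+d*((ctr-o)@n)/(d@n);print("dial",p,"n",n,"grip",p+.037*n)
v=p+.037*n+.09*n;print(v)
togo(v);togo(v,(0,-1,0),-n)
r=rot();print(np.round((r.inv()*R.from_rotvec([0,0,0])).as_matrix(),2))
E
```

```text
dial [0.47171852 0.33879573 0.06859578] n [-0.25687491  0.01028048  0.96638998] grip [0.46221414 0.33917611 0.10435221]
[0.4390954  0.34010135 0.19132731]
shift [5.84 2.55 0.79] turn [0. 0. 0.]
shift [5.84 2.55 0.79] turn [1.59 1.19 8.65]
[[ 0.94 -0.35  0.  ]
 [-0.35 -0.94  0.  ]
 [-0.   -0.   -1.  ]]
```

step_arm(
  plan=[
    [0.97,0.42,0.13,0,0,0,1],
    [0.97,0.42,0.13,0,0,0,1],
    [0.97,0.42,0.13,0,0,0,1],
    [0.97,0.42,0.13,0,0,0,1],
    [0.97,0.42,0.13,0,0,0,1],
  ],
)

```text
t: 0.78
ee_pos: [0.4014, 0.3773, 0.1984]
eef_rot: [0.0, 0.984, -0.178, -0.0]
force: [0.0, 0.4, -0.5]
grip_width: 0.999
grasp_force: 0.0
```

step_arm(
  plan=[
    [0.97,0.42,0.13,0,0,0,1],
    [0,0,0,0.177,0.132,0.96,1],
    [0,0,0,0.177,0.132,0.96,1],
    [0,0,0,0.177,0.132,0.96,1],
    [0,0,0,0.177,0.132,0.96,1],
  ],
)

```text
t: 1.4
ee_pos: [0.4385, 0.3418, 0.192]
eef_rot: [-0.042, 0.899, -0.434, 0.045]
force: [-0.4, -0.6, -0.1]
grip_width: 0.999
grasp_force: 0.0
```

step_arm(
  plan=[
    [0,0,0,0.177,0.132,0.96,1],
    [0,0,0,0.177,0.132,0.96,1],
    [0,0,0,0.177,0.132,0.96,1],
    [0,0,0,0.177,0.132,0.96,1],
    [0,0,0,0.177,0.132,0.96,1],
  ],
)

```text
t: 2.02
ee_pos: [0.4384, 0.3419, 0.192]
eef_rot: [0.089, -0.699, 0.703, -0.095]
force: [-0.1, -0.5, -0.1]
grip_width: 0.997
grasp_force: 0.0
```

```bash
python3 - <<'E'
from h import *
st();c=bot.camera_info("wrist");np.savez("w1.npz",**c);cv2.imwrite("pics/w1.png",bot.snapshot("wrist"))
print(proj(c,[.4622,.3392,.1044]),proj(c,[.4717,.3388,.0686]))
E
```

```text
t 2.02 p [0.4384 0.3419 0.192 ] x [-0.006 -1.     0.008] z [ 0.258 -0.01  -0.966] q [ 1.18 -0.26 -0.37  0.25 -1.37 -1.22] F [-0.1 -0.5 -0.1] M [ 0.03  0.7  -0.02] g 0.997 0.0
[319.40338442 205.12362761] [319.69260513 194.1495988 ]
```

View pics/w1.png

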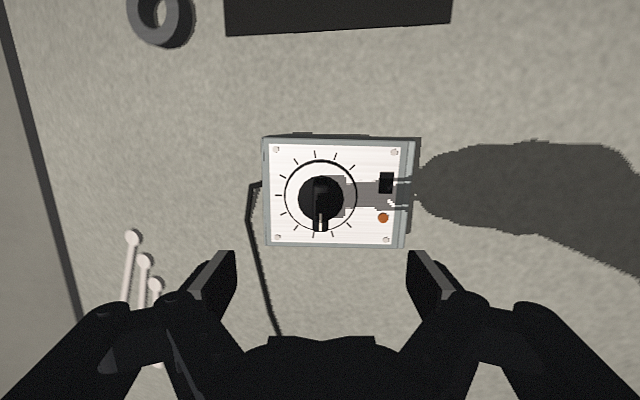

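The wrist view shows the knob's disc centred at about (320,197), which matches the projection. The bar is nearly vertical in the image with its pointer down (320,230). The ticks place the off stop at lower right, about 45° anticlockwise. I'll descend and pinch.

step_arm(
  plan=[
    [0.04,0,0.6,0,0,0,0.4],
    [0,0,0.6,0,0,0,0.0],
    [0,0,0.5,0,0,0,0.0],
    [0,0,0.41,0,0,0,0],
    [0,0,0,0,0,0,0],
  ],
)

```text
t: 2.7
ee_pos: [0.4653, 0.3379, 0.0884]
eef_rot: [-0.087, 0.701, -0.701, 0.095]
force: [-0.5, 1.0, 0.3]
grip_width: 0.496
grasp_force: 0.0
```

step_arm(
  plan=[
    [0,0,0,0,0,0,-0.4],
    [0,0,0,0,0,0,-1],
    [0,0,0,0,0,0,-1],
    [0,0,0,0,0,0,-1],
    [0,0,0,0,0,0,-1],
  ],
)

```text
t: 3.32
ee_pos: [0.4659, 0.3397, 0.0919]
eef_rot: [0.09, -0.701, 0.701, -0.095]
force: [-3.9, -1.0, 5.9]
grip_width: 0.15
grasp_force: 59.4
```

```bash
python3 - <<'E'
from h import *
st()
E
```

```text
t 3.33 p [0.4659 0.3397 0.0919] x [-0.001 -1.     0.007] z [ 0.259 -0.007 -0.966] q [ 1.12 -0.17 -0.48  0.26 -1.16 -1.21] F [-3.9 -1.   5.9] M [-0.29  1.57 -0.04] g 0.15 59.4
```

step_arm(
  plan=[
    [0,0,0,0,0,-0.7,-1],
    [0,0,0,0,0,-0.9,-1],
    [0,0,0,0,0,-0.9,-1],
    [0,0,0,0,0,-0.9,-1],
    [0,0,0,0,0,-0.9,-1],
  ],
)

```text
t: 3.95
ee_pos: [0.4669, 0.3401, 0.0922]
eef_rot: [-0.058, 0.878, -0.461, 0.118]
force: [4.7, 0.6, 3.0]
grip_width: 0.15
grasp_force: 58.8
```

```bash
python3 - <<'E'
from h import *
st(); print(rot().inv().apply(bot.read_state()["wrist_torque"]))
E
```

```text
t 3.95 p [0.4669 0.3401 0.0922] x [ 0.548 -0.822  0.153] z [ 0.261 -0.006 -0.965] q [ 1.12 -0.17 -0.48  0.26 -1.16 -0.61] F [4.7 0.6 3. ] M [ 0.36 -1.04  0.02] g 0.15 58.8
[1.05522867 0.30625632 0.08010849]
```

step_arm(
  plan=[
    [0,0,0,0,0,-0.5,-1],
    [0,0,0,0,0,-0.3,-1],
    [0,0,0,0,0,-0.2,-1],
    [0,0,0,0,0,-0.2,-1],
    [0,0,0,0,0,0,-1],
  ],
)

```text
t: 4.58
ee_pos: [0.4671, 0.3402, 0.0923]
eef_rot: [-0.049, 0.912, -0.387, 0.122]
force: [5.6, 1.5, 1.3]
grip_width: 0.149
grasp_force: 58.7
```

```bash
python3 - <<'E'
from h import *
st(); print(rot().inv().apply(bot.read_state()["wrist_torque"]))
E
```

```text
t 4.58 p [0.4671 0.3402 0.0923] x [ 0.67  -0.719  0.186] z [ 0.261 -0.006 -0.965] q [ 1.12 -0.17 -0.48  0.26 -1.16 -0.45] F [5.6 1.5 1.3] M [ 0.59 -1.33  0.03] g 0.149 58.7
[1.35708835 0.51323974 0.13303385]
```

step_arm(
  plan=[
    [0,0,0,0,0,-0.25,-1],
    [0,0,0,0,0,-0.25,-1],
    [0,0,0,0,0,0,-1],
    [0,0,0,0,0,0,-1],
    [0,0,0,0,0,0,-1],
  ],
)

```text
t: 5.2
ee_pos: [0.4671, 0.3402, 0.0924]
eef_rot: [-0.045, 0.925, -0.357, 0.124]
force: [5.3, 0.9, 2.3]
grip_width: 0.151
grasp_force: 77.4
```

```bash
python3 - <<'E'
from h import *
st(); print(rot().inv().apply(bot.read_state()["wrist_torque"]))
E
```

```text
t 5.2 p [0.4671 0.3402 0.0924] x [ 0.714 -0.672  0.196] z [ 0.261 -0.005 -0.965] q [ 1.12 -0.17 -0.48  0.26 -1.16 -0.38] F [5.3 0.9 2.3] M [ 1.1  -1.17 -1.53] g 0.151 77.4
[1.27063581 0.41581542 1.77138354]
```

step_arm(
  plan=[
    [0,0,0,0,0,-0.25,-1],
    [0,0,0,0,0,-0.25,-1],
    [0,0,0,0,0,0,-1],
    [0,0,0,0,0,0,-1],
    [0,0,0,0,0,0,-1],
  ],
)

```text
t: 5.82
ee_pos: [0.4671, 0.3402, 0.0924]
eef_rot: [-0.041, 0.936, -0.326, 0.125]
force: [5.4, 1.8, 2.2]
grip_width: 0.151
grasp_force: 111.6
```

```bash
python3 - <<'E'
from h import *
st(); print(rot().inv().apply(bot.read_state()["wrist_torque"]))
E
```

```text
t 5.83 p [0.4671 0.3402 0.0924] x [ 0.757 -0.62   0.207] z [ 0.26  -0.005 -0.966] q [ 1.12 -0.17 -0.48  0.26 -1.16 -0.31] F [5.4 1.8 2.2] M [ 1.56 -1.09 -2.76] g 0.151 111.6
[1.28453105 0.35267853 3.07913996]
```

step_arm(
  plan=[
    [0,0,0,0,0,0.4,-1],
    [0,0,0,0,0,0,-0.4],
    [0,0,0,0,0,0,0.1],
    [0,0,0,0,0,0,0.3],
    [0,0,-0.3,0,0,0,0.6],
  ],
)

```text
t: 6.45
ee_pos: [0.4612, 0.3385, 0.1039]
eef_rot: [-0.04, 0.928, -0.349, 0.123]
force: [-0.5, 0.3, 0.4]
grip_width: 0.802
grasp_force: 0.0
```

step_arm(
  plan=[
    [0,0,-0.8,0,0,0,1],
    [0,0,-0.8,0,0,0,1],
    [0,0,-0.8,0,0,0,1],
    [0,0,0,0,0,0,1],
    [0,0,0,0,0,0,1],
  ],
)

```text
t: 7.08
ee_pos: [0.4306, 0.3404, 0.2211]
eef_rot: [-0.042, 0.928, -0.349, 0.123]
force: [0.6, -0.6, -1.7]
grip_width: 1.001
grasp_force: 0.0
```

```bash
python3 - <<'E'
from h import *
st();c=bot.camera_info("wrist");im=bot.snapshot("wrist");u=proj(c,[.4622,.3392,.1044]).astype(int)
print(u);cv2.imwrite("pics/w2.png",cv2.resize(im[max(0,u[1]-75):u[1]+75,u[0]-100:u[0]+100],None,fx=3,fy=3))
for cc,yaw in (((.470,-.1956),-.064),((.5085,-.0546),-.109),((.4753,.1023),.074)):
    x=np.array([np.cos(yaw),np.sin(yaw),0]); togo(np.r_[cc,.15],x); togo(np.r_[cc,.15],-x)
E
```

```text
t 7.08 p [0.4306 0.3404 0.2211] x [ 0.726 -0.658  0.199] z [ 0.258 -0.008 -0.966] q [ 1.19 -0.27 -0.33  0.25 -1.43 -0.37] F [ 0.6 -0.6 -1.7] M [-0.    0.72 -0.  ] g 1.001 0.0
[319 196]
shift [7.34 7.79 1.66] turn [-0.66 -1.78 -4.67]
shift [7.34 7.79 1.66] turn [-2.29  0.85 17.68]
shift [6.04 5.18 1.83] turn [-0.7  -1.76 -4.35]
shift [6.04 5.18 1.83] turn [-2.29  0.91 18.  ]
shift [3.5  3.24 1.63] turn [-0.54 -1.83 -5.65]
shift [3.5  3.24 1.63] turn [-2.27  0.67 16.7 ]
```

View pics/w2.png

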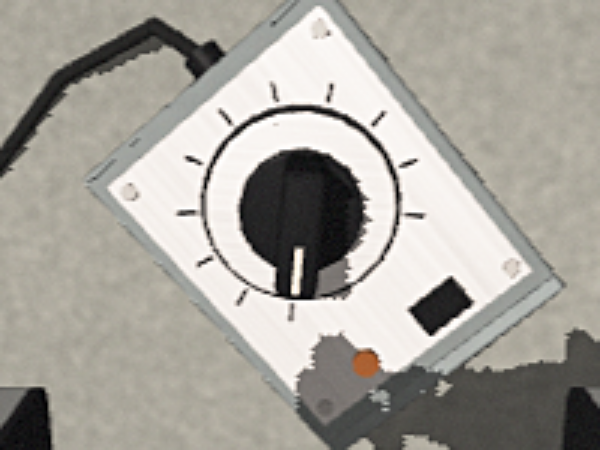

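The knob's pointer now sits on the last tick (crop 295,270 → tick 292,310), and the stop torque confirmed it. The finisher is off. Next I go over the left case and shake it.

step_arm(
  plan=[
    [0.875,0.81,0.41,0,0,0,1],
    [0.875,0.81,0.41,0,0,0,1],
    [0.875,0.81,0.41,0,0,0,1],
    [0.875,0.81,0.41,0,0,0,1],
    [0,0,0,-0.09,-0.305,-0.942,1],
  ],
)

```text
t: 7.75
ee_pos: [0.4741, 0.1006, 0.1479]
eef_rot: [-0.033, 0.952, -0.288, 0.102]
force: [1.7, 0.4, 2.3]
grip_width: 0.998
grasp_force: 0.0
```

step_arm(
  plan=[
    [0,0,0,-0.09,-0.305,-0.942,1],
    [0,0,0,-0.09,-0.305,-0.942,1],
    [0,0,0,-0.09,-0.305,-0.942,1],
    [0,0,0,-0.09,-0.305,-0.942,1],
    [0,0,0,-0.09,-0.305,-0.942,1],
  ],
)

```text
t: 8.38
ee_pos: [0.475, 0.104, 0.1497]
eef_rot: [0.001, 0.999, 0.039, -0.001]
force: [0.6, 1.0, -0.4]
grip_width: 1.008
grasp_force: 0.0
```

```bash
python3 - <<'E'
from h import *
st();c=bot.camera_info("wrist");im=bot.snapshot("wrist");cv2.imwrite("pics/w3.png",im)
st()
yaw=.074;x=[np.cos(yaw),np.sin(yaw),0];togo([.4753,.1023,.010],x)
for p in([.4753,.1023,.046],): print(proj(c,p))
for a in(-.06,.06):
  for b in(-.028,.028): print(proj(c,[.4753+a*np.cos(yaw)-b*np.sin(yaw),.1023+a*np.sin(yaw)+b*np.cos(yaw),.046]).round())
print("hold px",proj(c,[.4753,.1023,.15]))
E
```

```text
t 8.38 p [0.475  0.104  0.1497] x [ 0.997  0.078 -0.002] z [-0.002 -0.001 -1.   ] q [ 0.63 -0.26 -0.34 -0.   -1.49  1.02] F [ 0.6  1.  -0.4] M [-0.06 -0.04  0.01] g 1.008 0.0
t 8.43 p [0.4752 0.1041 0.1494] x [ 0.997  0.083 -0.004] z [-0.004 -0.002 -1.   ] q [ 0.63 -0.26 -0.34 -0.   -1.5   1.02] F [-1.8 -0.5 -0.2] M [0.  0.2 0. ] g 1.001 0.0
shift [0.01 0.03 2.79] turn [0.01 0.03 0.06]
[321.42179029 199.80050927]
[351. 261.]
[292. 260.]
[355. 131.]
[288. 131.]
hold px [321.77450001 251.44919514]
```

View pics/w3.png

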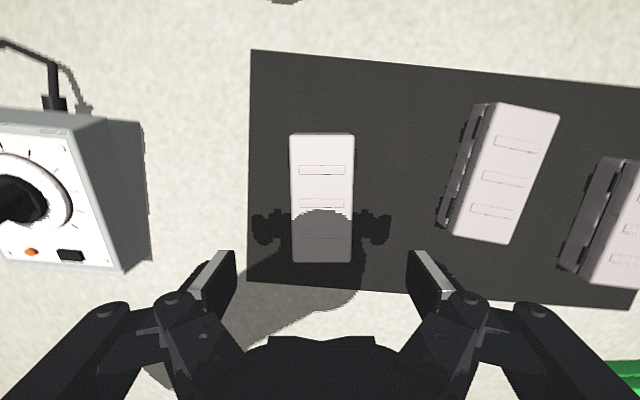

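The case top spans (290–354, 132–263), within about 1 mm of the prediction. I'll descend, grip and lift.

step_arm(
  plan=[
    [0,0,0.7,0,0,0,1],
    [0,0,0.7,0,0,0,1],
    [0,0,0.7,0,0,0,1],
    [0,0,0.5,0,0,0,1],
    [0,0,0.19,0,0,0,1],
  ],
)

```text
t: 9.05
ee_pos: [0.4743, 0.1036, 0.009]
eef_rot: [0.001, 0.999, 0.036, -0.001]
force: [-0.4, 1.1, 0.1]
grip_width: 1.003
grasp_force: 0.0
```

step_arm(
  plan=[
    [0,0,0,0,0,0,0.5],
    [0,0,0,0,0,0,0.2],
    [0,0,0,0,0,0,-0.2],
    [0,0,0,0,0,0,-1],
    [0,0,0,0,0,0,-1],
  ],
)

```text
t: 9.68
ee_pos: [0.4764, 0.1049, 0.0127]
eef_rot: [-0.0, 0.999, 0.037, 0.002]
force: [-0.4, 0.9, 6.5]
grip_width: 0.644
grasp_force: 66.3
```

step_arm(
  plan=[
    [0,0,-0.3,0,0,0,-1],
    [0,0,-0.6,0,0,0,-1],
    [0,0,-0.8,0,0,0,-1],
    [0,0,-0.8,0,0,0,-1],
    [0,0,-0.4,0,0,0,-1],
  ],
)

```text
t: 10.3
ee_pos: [0.4758, 0.1048, 0.1586]
eef_rot: [-0.001, 0.999, 0.037, 0.002]
force: [-0.3, 0.6, -4.6]
grip_width: 0.644
grasp_force: 65.5
```

```bash
cat >> h.py <<'E'
def samp(n,tag=""):
    o=[]
    for i in range(n):
        s=bot.read_state();r=rot().inv();o.append(np.r_[r.apply(s["wrist_torque"]),r.apply(s["force"])])
        if i<n-1: bot.snapshot("wrist")
    o=np.array(o);print(tag,"My",o[:,1].round(2),"Mx",o[:,0].round(2),"Fx",o[:,3].round(1),"mean",o.mean(0).round(3))
E
python3 - <<'E'
from h import *
st();samp(6)
E
```

```text
t 10.3 p [0.4758 0.1048 0.1586] x [0.997 0.074 0.004] z [ 0.003  0.002 -1.   ] q [ 0.63 -0.27 -0.33  0.   -1.5   1.01] F [-0.3  0.6 -4.6] M [ 0.04 -0.07  0.03] g 0.644 65.5
 My [ 0.07  0.22  0.05  0.01 -0.04 -0.04] Mx [ 0.03 -0.05  0.04  0.02  0.02  0.03] Fx [-0.3  0.4  0.1  0.2 -0.8 -0.5] mean [ 0.018  0.045  0.007 -0.159  0.138  3.376]
```

step_arm(
  plan=[
    [0,0,0,0,1,0,-1],
    [0,0,0,0,1,0,-1],
    [0,0,0,0,0,0,-1],
    [0,0,0,0,0,0,-1],
    [0,0,0,0,0,0,-1],
  ],
)

```text
t: 11.18
ee_pos: [0.476, 0.1048, 0.1565]
eef_rot: [-0.005, 0.99, 0.036, 0.139]
force: [0.1, -0.1, -3.5]
grip_width: 0.645
grasp_force: 65.1
```

```bash
python3 - <<'E'
from h import *
samp(5,"+16")
E
```

```text
+16 My [-1.03 -1.07 -1.04 -1.09 -1.12] Mx [ 0.02 -0.04 -0.02 -0.01 -0.02] Fx [-0.9 -2.  -1.3 -2.  -0.9] mean [-1.200e-02 -1.070e+00  3.000e-03 -1.436e+00  2.250e-01  3.344e+00]
```

step_arm(
  plan=[
    [0,0,0,0,0,0,-1],
    [0,0,0,0,-1,0,-1],
    [0,0,0,0,-1,0,-1],
    [0,0,0,0,-1,0,-1],
    [0,0,0,0,-1,0,-1],
  ],
)

```text
t: 12.0
ee_pos: [0.4764, 0.1047, 0.1568]
eef_rot: [0.005, 0.99, 0.037, -0.14]
force: [-1.0, 0.4, -3.4]
grip_width: 0.649
grasp_force: 65.1
```

```bash
python3 - <<'E'
from h import *
samp(12,"-16")
E
```

```text
-16 My [1.09 1.77 1.3  1.13 1.09 1.03 1.   1.02 1.07 1.08 1.09 1.1 ] Mx [ 0.02  0.01  0.03 -0.03  0.    0.01 -0.01  0.   -0.01  0.01 -0.01  0.01] Fx [0.  4.  1.5 1.1 0.4 0.2 0.3 0.3 0.9 1.1 0.8 1.7] mean [ 3.000e-03  1.146e+00  1.000e-02  1.024e+00 -2.840e-01  3.584e+00]
```

step_arm(
  plan=[
    [0,0,0,0,0,0,-1],
    [0,0,0,0,1,0,-1],
    [0,0,0,0,1,0,-1],
    [0,0,0,0,1,0,-1],
    [0,0,0,0,1,0,-1],
  ],
)

```text
t: 13.18
ee_pos: [0.4754, 0.1044, 0.1569]
eef_rot: [-0.006, 0.989, 0.036, 0.142]
force: [-0.6, -0.1, -2.5]
grip_width: 0.644
grasp_force: 65.1
```

```bash
python3 - <<'E'
from h import *
samp(12,"+16");st()
E
```

```text
+16 My [-1.24 -2.14 -1.28 -1.02 -0.99 -0.99 -1.07 -1.07 -1.11 -1.12 -1.04 -1.09] Mx [-0.17  0.16  0.04  0.01  0.02  0.04  0.02 -0.01  0.   -0.03  0.01  0.05] Fx [-1.3 -5.1 -2.6 -1.5 -1.4 -0.2 -1.1 -1.6 -0.8 -1.2 -0.2 -1.3] mean [ 1.200e-02 -1.181e+00 -2.000e-03 -1.518e+00 -2.090e-01  3.705e+00]
t 13.72 p [0.4758 0.1045 0.1562] x [0.959 0.071 0.276] z [ 0.275  0.02  -0.961] q [ 0.77 -0.55 -0.63  0.18 -1.29  0.85] F [-0.4 -0.  -3.4] M [-0.04  1.09  0.07] g 0.647 65.1
```

step_arm(
  plan=[
    [0,0,0,0,-0.5,0,-1],
    [0,0,0,0,-0.5,0,-1],
    [0,0,0,0,0,0,-1],
    [0,0,0,0,-1,0,-1],
    [0,0,0,0,-1,0,-1],
  ],
)

```text
t: 14.35
ee_pos: [0.4756, 0.1046, 0.1571]
eef_rot: [0.002, 0.997, 0.037, -0.07]
force: [-0.5, 1.4, -2.6]
grip_width: 0.644
grasp_force: 65.1
```

```bash
python3 - <<'E'
from h import *
samp(14,"-8")
E
```

```text
-8 My [0.52 1.33 0.67 0.56 0.53 0.56 0.54 0.51 0.57 0.48 0.61 0.5  0.55 0.58] Mx [-0.04  0.04 -0.01  0.05  0.02 -0.   -0.03  0.02  0.02  0.01  0.03  0.02
 -0.07  0.01] Fx [-0.   3.7  0.8  1.1  0.9  0.2  0.   0.2  0.8  0.6  0.6  1.3 -0.4  1.1] mean [ 3.000e-03  6.080e-01 -9.000e-03  7.740e-01 -3.000e-03  3.754e+00]
```

step_arm(
  plan=[
    [0,0,0,0,0,0,-1],
    [0,0,0,0,0,0,-1],
    [0,0,0,0,0,0,-1],
    [0,0,0,0,1,0,-1],
    [0,0,0,0,1,0,-1],
  ],
)

```text
t: 15.62
ee_pos: [0.476, 0.1044, 0.1562]
eef_rot: [-0.003, 0.997, 0.037, 0.072]
force: [-0.3, 0.2, -2.0]
grip_width: 0.647
grasp_force: 65.1
```

```bash
python3 - <<'E'
from h import *
samp(14,"+8");st()
E
```

```text
+8 My [-0.66 -1.4  -0.73 -0.54 -0.48 -0.44 -0.48 -0.49 -0.54 -0.55 -0.54 -0.55
 -0.55 -0.59] Mx [-0.08  0.13 -0.02 -0.02  0.01  0.03  0.01  0.04  0.03  0.03 -0.02 -0.01
  0.02 -0.  ] Fx [-0.6 -5.8 -0.6 -0.2 -1.4 -0.6 -0.8 -0.5 -0.6 -0.1 -0.3 -0.3  0.3 -0.6] mean [ 0.01  -0.61  -0.008 -0.858 -0.128  3.773]
t 16.27 p [0.4756 0.1045 0.156 ] x [0.988 0.073 0.14 ] z [ 0.139  0.01  -0.99 ] q [ 0.69 -0.41 -0.48  0.08 -1.39  0.94] F [-0.1 -0.9 -3.2] M [-0.05  0.59  0.04] g 0.642 65.1
```

Case L shows only the stopping transient and no later knock, so it seems quiet. I'll level it and lower it.

step_arm(
  plan=[
    [0,0,0,0,-0.5,0,-1],
    [0,0,0,0,-0.5,0,-1],
    [0,0,0,0,0,0,-1],
    [0,0,0.7,0,0,0,-1],
    [0,0,0.7,0,0,0,-1],
  ],
)

```text
t: 16.9
ee_pos: [0.4757, 0.1046, 0.0856]
eef_rot: [-0.0, 0.999, 0.037, 0.002]
force: [1.1, -0.4, -4.3]
grip_width: 0.648
grasp_force: 65.5
```

step_arm(
  plan=[
    [0,0,0.7,0,0,0,-1],
    [0,0,0.4,0,0,0,-1],
    [0,0,0.2,0,0,0,-1],
    [0,0,0.05,0,0,0,-1],
    [0,0,0,0,0,0,-1],
  ],
)

```text
t: 17.52
ee_pos: [0.4761, 0.1048, 0.0196]
eef_rot: [-0.0, 0.999, 0.037, 0.001]
force: [-0.1, -0.2, -3.4]
grip_width: 0.644
grasp_force: 65.2
```

```bash
python3 - <<'E'
from h import *
st();samp(3)
E
```

```text
t 17.52 p [0.4761 0.1048 0.0196] x [0.997 0.074 0.003] z [ 0.003  0.001 -1.   ] q [ 0.63 -0.19 -0.52  0.   -1.23  1.01] F [-0.1 -0.2 -3.4] M [0.01 0.02 0.03] g 0.644 65.2
 My [-0.02 -0.02 -0.02] Mx [ 0.01 -0.    0.  ] Fx [-0.1 -0.7 -0.5] mean [ 4.000e-03 -2.300e-02  3.000e-03 -4.340e-01  1.200e-01  3.353e+00]
```

step_arm(
  plan=[
    [0,0,0.08,0,0,0,-1],
    [0,0,0.04,0,0,0,-1],
    [0,0,0.02,0,0,0,-1],
    [0,0,0,0,0,0,-1],
    [0,0,0,0,0,0,-1],
  ],
)

```text
t: 18.25
ee_pos: [0.4757, 0.1045, 0.0127]
eef_rot: [-0.0, 0.999, 0.037, 0.001]
force: [-5.1, -0.9, 4.4]
grip_width: 0.643
grasp_force: 66.2
```

```bash
python3 - <<'E'
from h import *
st();samp(2)
E
```

```text
t 18.25 p [0.4757 0.1045 0.0127] x [0.997 0.074 0.002] z [ 0.002  0.    -1.   ] q [ 0.63 -0.18 -0.53  0.   -1.22  1.01] F [-5.1 -0.9  4.4] M [-0.08  1.59  0.08] g 0.643 66.2
 My [-1.59 -1.55] Mx [0.04 0.06] Fx [-5.2 -4.8] mean [ 0.05  -1.57  -0.076 -4.979  0.145 -4.007]
```

step_arm(
  plan=[
    [0,0,0,0,0,0,0.3],
    [0,0,0,0,0,0,0.5],
    [0,0,0,0,0,0,0.8],
    [0,0,0,0,0,0,1],
    [0,0,-0.4,0,0,0,1],
  ],
)

```text
t: 18.92
ee_pos: [0.4745, 0.104, 0.0304]
eef_rot: [0.001, 0.999, 0.037, -0.001]
force: [0.4, -0.3, 0.3]
grip_width: 1.002
grasp_force: 0.0
```

step_arm(
  plan=[
    [0,0,-0.8,0,0,0,1],
    [0,0,-0.8,0,0,0,1],
    [0,0,-0.8,0,0,0,1],
    [0.1,0.8,0,0,0,0,1],
    [0.1,0.8,0,0,0,0,1],
  ],
)

```text
t: 19.55
ee_pos: [0.4917, 0.025, 0.1524]
eef_rot: [-0.0, 0.999, 0.038, 0.001]
force: [0.8, 0.1, -0.7]
grip_width: 1.002
grasp_force: 0.0
```

step_arm(
  plan=[
    [0.1,0.8,0,0,0,0,1],
    [0.12,0.82,0,0,0,0,1],
    [0,0,0,0,0,0.65,1],
    [0,0,0,0,0,0.66,1],
    [0,0,0,0,0,0,1],
  ],
)

```text
t: 20.18
ee_pos: [0.5083, -0.0547, 0.1517]
eef_rot: [-0.0, 0.999, -0.054, 0.001]
force: [0.3, -0.2, 0.3]
grip_width: 1.005
grasp_force: 0.0
```

```bash
python3 - <<'E'
from h import *
st();c=bot.camera_info("wrist");im=bot.snapshot("wrist");cv2.imwrite("pics/w4.png",im)
def corners(cc,yaw):
  return np.array([proj(c,[cc[0]+a*np.cos(yaw)-b*np.sin(yaw),cc[1]+a*np.sin(yaw)+b*np.cos(yaw),.046]) for a,b in((-.06,-.028),(-.06,.028),(.06,.028),(.06,-.028))]).round(1)
print(corners((.5085,-.0546),-.109).tolist())
g=cv2.cvtColor(im,cv2.COLOR_BGR2GRAY);P=corners((.5085,-.0546),-.109)
x0,y0=P.min(0).astype(int)-12;x1,y1=P.max(0).astype(int)+12;m=(g[y0:y1,x0:x1]>110).astype(np.uint8)*255
k=max(cv2.findContours(m,0,2)[0],key=cv2.contourArea);b=cv2.boxPoints(cv2.minAreaRect(k))+[x0,y0];print("seen",b.round(1).tolist())
w=np.array([onz(c,p,.046)[:2] for p in b]);print(w.mean(0).round(4),[np.linalg.norm(w[i]-w[i+1]).round(4) for i in(0,1)],(w[1:]-w[:-1]).round(4).tolist())
yaw=-.109;togo([.5085,-.0546,.010],[np.cos(yaw),np.sin(yaw),0])
E
```

```text
t 20.18 p [ 0.5083 -0.0547  0.1517] x [ 0.994 -0.108  0.001] z [ 0.001  0.    -1.   ] q [ 0.29 -0.2  -0.28  0.   -1.48  1.17] F [ 0.3 -0.2  0.3] M [-0.02 -0.    0.06] g 1.005 0.0
[[348.6, 260.0], [290.2, 260.0], [286.0, 131.2], [352.4, 131.2]]
seen [[288.0, 132.0], [353.0, 132.0], [353.0, 220.0], [288.0, 220.0]]
[ 0.5283 -0.0579] [np.float64(0.0548), np.float64(0.0787)] [[-0.0059, -0.0545], [-0.0785, 0.0061], [0.0065, 0.0594]]
shift [0.   0.   2.83] turn [-0.   -0.01  0.01]
```

step_arm(
  plan=[
    [0,0,0.7,0,0,0,1],
    [0,0,0.7,0,0,0,1],
    [0,0,0.7,0,0,0,1],
    [0,0,0.5,0,0,0,1],
    [0,0,0.23,0,0,0,1],
  ],
)

```text
t: 20.85
ee_pos: [0.5077, -0.0545, 0.0088]
eef_rot: [0.0, 0.999, -0.054, -0.0]
force: [-0.8, 0.9, 1.0]
grip_width: 1.004
grasp_force: 0.0
```

step_arm(
  plan=[
    [0,0,0,0,0,0,0.5],
    [0,0,0,0,0,0,0.2],
    [0,0,0,0,0,0,-0.2],
    [0,0,0,0,0,0,-1],
    [0,0,0,0,0,0,-1],
  ],
)

```text
t: 21.48
ee_pos: [0.5095, -0.0542, 0.0118]
eef_rot: [-0.0, 0.999, -0.054, 0.002]
force: [-0.5, 2.6, 6.3]
grip_width: 0.65
grasp_force: 65.2
```

step_arm(
  plan=[
    [0,0,-0.3,0,0,0,-1],
    [0,0,-0.6,0,0,0,-1],
    [0,0,-0.8,0,0,0,-1],
    [0,0,-0.8,0,0,0,-1],
    [0,0,-0.4,0,0,0,-1],
  ],
)

```text
t: 22.1
ee_pos: [0.5087, -0.0546, 0.1577]
eef_rot: [-0.0, 0.999, -0.054, 0.002]
force: [0.1, 0.8, -3.8]
grip_width: 0.645
grasp_force: 64.7
```

step_arm(
  plan=[
    [0,0,0,0,0.5,0,-1],
    [0,0,0,0,0.5,0,-1],
    [0,0,0,0,0,0,-1],
    [0,0,0,0,0,0,-1],
    [0,0,0,0,0,0,-1],
  ],
)

```text
t: 22.72
ee_pos: [0.5084, -0.0545, 0.1549]
eef_rot: [0.004, 0.996, -0.054, 0.07]
force: [-0.3, -0.4, -4.0]
grip_width: 0.648
grasp_force: 64.5
```

step_arm(
  plan=[
    [0,0,0,0,0,0,-1],
    [0,0,0,0,0,0,-1],
    [0,0,0,0,0,0,-1],
    [0,0,0,0,-1,0,-1],
    [0,0,0,0,-1,0,-1],
  ],
)

```text
t: 23.35
ee_pos: [0.5084, -0.0544, 0.1565]
eef_rot: [-0.004, 0.996, -0.054, -0.07]
force: [0.3, 0.5, -2.5]
grip_width: 0.647
grasp_force: 64.5
```

```bash
python3 - <<'E'
from h import *
samp(14,"-8");st()
E
```

```text
-8 My [0.59 1.14 0.64 0.58 0.52 0.48 0.48 0.5  0.49 0.47 0.51 0.54 0.55 0.53] Mx [-0.    0.04  0.02 -0.01 -0.05  0.01  0.01  0.04  0.02 -0.   -0.03  0.01
 -0.    0.  ] Fx [ 0.6  3.7  1.3 -0.6  0.5 -0.2 -0.   0.7  0.2  0.4 -0.1 -0.7  0.4  1.1] mean [ 3.000e-03  5.740e-01  6.000e-03  5.110e-01 -8.000e-02  3.297e+00]
t 24.0 p [ 0.5081 -0.0544  0.1559] x [ 0.985 -0.107 -0.136] z [-0.136  0.016 -0.991] q [ 0.25 -0.07 -0.15 -0.05 -1.62  1.21] F [ 0.7  0.3 -2.9] M [-0.06 -0.53  0.  ] g 0.645 64.3
```

step_arm(
  plan=[
    [0,0,0,0,0,0,-1],
    [0,0,0,0,0,0,-1],
    [0,0,0,0,0,0,-1],
    [0,0,0,0,1,0,-1],
    [0,0,0,0,1,0,-1],
  ],
)

```text
t: 24.62
ee_pos: [0.5088, -0.0547, 0.1552]
eef_rot: [0.004, 0.996, -0.054, 0.072]
force: [0.3, 0.2, -1.8]
grip_width: 0.646
grasp_force: 64.5
```

```bash
python3 - <<'E'
from h import *
samp(14,"+8");st()
E
```

```text
+8 My [-0.57 -1.3  -0.73 -0.52 -0.5  -0.44 -0.51 -0.52 -0.51 -0.52 -0.55 -0.53
 -0.57 -0.54] Mx [-0.01  0.08 -0.02 -0.02 -0.03 -0.01  0.01 -0.01  0.   -0.02 -0.    0.03
 -0.02 -0.02] Fx [ 0.  -4.2 -0.5 -0.8 -0.3  0.7  0.5  0.1 -1.1  0.2 -1.1  0.2 -1.1  0. ] mean [-2.000e-03 -5.940e-01  2.000e-03 -5.300e-01 -2.200e-02  2.914e+00]
t 25.27 p [ 0.5084 -0.0545  0.155 ] x [ 0.984 -0.108  0.14 ] z [ 0.139 -0.015 -0.99 ] q [ 0.33 -0.33 -0.42  0.06 -1.36  1.12] F [ 0.5 -0.3 -3.2] M [0.04 0.53 0.02] g 0.648 64.5
```

Same signature as L, so M seems quiet too. I'll lay it back.

step_arm(
  plan=[
    [0,0,0,0,-0.5,0,-1],
    [0,0,0,0,-0.5,0,-1],
    [0,0,0,0,0,0,-1],
    [0,0,0.7,0,0,0,-1],
    [0,0,0.7,0,0,0,-1],
  ],
)

```text
t: 25.9
ee_pos: [0.5085, -0.0544, 0.0846]
eef_rot: [-0.0, 0.999, -0.054, 0.002]
force: [-0.1, -0.6, -2.8]
grip_width: 0.644
grasp_force: 64.8
```

step_arm(
  plan=[
    [0,0,0.7,0,0,0,-1],
    [0,0,0.4,0,0,0,-1],
    [0,0,0.25,0,0,0,-1],
    [0,0,0.1,0,0,0,-1],
    [0,0,0.04,0,0,0,-1],
  ],
)

```text
t: 26.52
ee_pos: [0.5088, -0.0545, 0.0118]
eef_rot: [0.0, 0.999, -0.054, 0.001]
force: [-6.0, 1.5, 5.6]
grip_width: 0.645
grasp_force: 65.6
```

step_arm(
  plan=[
    [0,0,0.03,0,0,0,-1],
    [0,0,0.02,0,0,0,-1],
    [0,0,0.02,0,0,0,-1],
    [0,0,0,0,0,0,-1],
    [0,0,0,0,0,0,-1],
  ],
)

```text
t: 27.15
ee_pos: [0.5094, -0.0547, 0.0117]
eef_rot: [0.0, 0.999, -0.054, 0.002]
force: [-13.8, 2.6, 19.0]
grip_width: 0.649
grasp_force: 67.1
```

```bash
python3 - <<'E'
from h import *
st();samp(2)
E
```

```text
t 27.15 p [ 0.5094 -0.0547  0.0117] x [ 0.994 -0.108  0.004] z [ 0.004 -0.001 -1.   ] q [ 0.29 -0.11 -0.47  0.   -1.21  1.17] F [-13.8   2.6  19. ] M [1.04 4.49 0.14] g 0.649 67.1
 My [-4.58 -4.51] Mx [0.55 0.57] Fx [-13.9 -13. ] mean [  0.56   -4.542  -0.11  -13.472  -1.043 -19.186]
```

step_arm(
  plan=[
    [0,0,-0.05,0,0,0,-1],
    [0,0,0,0,0,0,0.3],
    [0,0,0,0,0,0,0.7],
    [0,0,0,0,0,0,1],
    [0,0,0,0,0,0,1],
  ],
)

```text
t: 27.82
ee_pos: [0.5085, -0.0545, 0.0096]
eef_rot: [-0.0, 0.999, -0.054, 0.001]
force: [-0.1, 0.1, 0.3]
grip_width: 0.998
grasp_force: 0.0
```

step_arm(
  plan=[
    [0,0,-0.5,0,0,0,1],
    [0,0,-0.8,0,0,0,1],
    [0,0,-0.8,0,0,0,1],
    [0,0,-0.8,0,0,0,1],
    [-0.13,0.8,0,0,0,0,1],
  ],
)

```text
t: 28.45
ee_pos: [0.4995, -0.0929, 0.1586]
eef_rot: [-0.0, 0.999, -0.053, 0.004]
force: [0.5, -0.9, -0.4]
grip_width: 1.0
grasp_force: 0.0
```

step_arm(
  plan=[
    [-0.13,0.8,0,0,0,0,1],
    [-0.13,0.8,0,0,0,0,1],
    [-0.08,0.49,0,0,0,0,1],
    [0,0,0,0,0,-0.32,1],
    [0,0,0,0,0,0,1],
  ],
)

```text
t: 29.08
ee_pos: [0.4691, -0.1959, 0.1545]
eef_rot: [-0.0, 0.999, -0.033, 0.001]
force: [-0.4, -0.1, 0.2]
grip_width: 1.002
grasp_force: 0.0
```

```bash
python3 - <<'E'
from h import *
st();c=bot.camera_info("wrist");im=bot.snapshot("wrist");cv2.imwrite("pics/w5.png",im)
cc,yaw=(.470,-.1956),-.064
P=np.array([proj(c,[cc[0]+a*np.cos(yaw)-b*np.sin(yaw),cc[1]+a*np.sin(yaw)+b*np.cos(yaw),.046]) for a,b in((-.06,-.028),(-.06,.028),(.06,.028),(.06,-.028))]);print(P.round().tolist())
g=cv2.cvtColor(im,cv2.COLOR_BGR2GRAY);x0,y0=P.min(0).astype(int)-12;x1,y1=P.max(0).astype(int)+12
m=(g[y0:y1,x0:x1]>110).astype(np.uint8)*255
k=max(cv2.findContours(m,0,2)[0],key=cv2.contourArea);print("seen",(cv2.boxPoints(cv2.minAreaRect(k))+[x0,y0]).round().tolist())
togo([*cc,.010],[np.cos(yaw),np.sin(yaw),0])
E
```

```text
t 29.07 p [ 0.4691 -0.1959  0.1545] x [ 0.998 -0.065  0.001] z [ 0.001  0.    -1.   ] q [ 0.   -0.2  -0.28 -0.   -1.49  1.5 ] F [-0.4 -0.1  0.2] M [ 0.01 -0.01  0.  ] g 1.002 0.0
[[348.0, 258.0], [290.0, 258.0], [286.0, 130.0], [352.0, 130.0]]
seen [[288.0, 132.0], [352.0, 132.0], [352.0, 219.0], [288.0, 219.0]]
shift [ 0.01 -0.    2.89] turn [-0.   -0.01 -0.01]
```

step_arm(
  plan=[
    [0.01,0,0.7,0,0,0,1],
    [0,0,0.7,0,0,0,1],
    [0,0,0.7,0,0,0,1],
    [0,0,0.5,0,0,0,1],
    [0,0,0.28,0,0,0,1],
  ],
)

```text
t: 29.75
ee_pos: [0.4694, -0.1952, 0.0093]
eef_rot: [-0.0, 0.999, -0.032, -0.0]
force: [0.1, 0.3, 0.2]
grip_width: 0.999
grasp_force: 0.0
```

step_arm(
  plan=[
    [0,0,0,0,0,0,0.5],
    [0,0,0,0,0,0,0.2],
    [0,0,0,0,0,0,-0.2],
    [0,0,0,0,0,0,-1],
    [0,0,0,0,0,0,-1],
  ],
)

```text
t: 30.38
ee_pos: [0.4709, -0.1956, 0.0121]
eef_rot: [-0.0, 0.999, -0.032, 0.002]
force: [0.2, 3.6, 5.9]
grip_width: 0.648
grasp_force: 66.8
```

step_arm(
  plan=[
    [0,0,-0.3,0,0,0,-1],
    [0,0,-0.6,0,0,0,-1],
    [0,0,-0.8,0,0,0,-1],
    [0,0,-0.8,0,0,0,-1],
    [0,0,-0.4,0,0,0,-1],
  ],
)

```text
t: 31.0
ee_pos: [0.47, -0.1959, 0.158]
eef_rot: [0.0, 0.999, -0.032, 0.002]
force: [-0.2, 0.7, -4.2]
grip_width: 0.649
grasp_force: 66.1
```

step_arm(
  plan=[
    [0,0,0,0,0.5,0,-1],
    [0,0,0,0,0.5,0,-1],
    [0,0,0,0,0,0,-1],
    [0,0,0,0,0,0,-1],
    [0,0,0,0,0,0,-1],
  ],
)

```text
t: 31.62
ee_pos: [0.4697, -0.1956, 0.1551]
eef_rot: [0.002, 0.997, -0.032, 0.069]
force: [-0.3, 0.1, -3.8]
grip_width: 0.648
grasp_force: 65.9
```

step_arm(
  plan=[
    [0,0,0,0,0,0,-1],
    [0,0,0,0,0,0,-1],
    [0,0,0,0,0,0,-1],
    [0,0,0,0,-1,0,-1],
    [0,0,0,0,-1,0,-1],
  ],
)

```text
t: 32.25
ee_pos: [0.4699, -0.1958, 0.1569]
eef_rot: [-0.002, 0.997, -0.032, -0.07]
force: [0.5, 0.4, -3.3]
grip_width: 0.644
grasp_force: 65.8
```

```bash
python3 - <<'E'
from h import *
samp(14,"-8");st()
E
```

```text
-8 My [0.66 0.87 0.72 0.59 0.5  0.52 0.53 0.48 0.55 0.54 0.5  0.55 0.5  0.6 ] Mx [ 0.   -0.22  0.01  0.05  0.02 -0.03 -0.02 -0.01 -0.05  0.16  0.04 -0.01
  0.02 -0.01] Fx [ 0.9  2.5  1.2  1.2  0.6  1.3 -0.5 -0.2 -0.   0.8  0.4  0.4  0.8 -0. ] mean [-3.000e-03  5.780e-01 -0.000e+00  6.740e-01 -1.930e-01  3.987e+00]
t 32.9 p [ 0.4695 -0.1956  0.1562] x [ 0.989 -0.063 -0.137] z [-0.136  0.009 -0.991] q [-0.   -0.08 -0.17 -0.01 -1.61  1.51] F [-0.5  0.3 -3.9] M [-0.04 -0.6   0.06] g 0.645 66.2
```

step_arm(
  plan=[
    [0,0,0,0,0,0,-1],
    [0,0,0,0,0,0,-1],
    [0,0,0,0,0,0,-1],
    [0,0,0,0,1,0,-1],
    [0,0,0,0,1,0,-1],
  ],
)

```text
t: 33.52
ee_pos: [0.4701, -0.1958, 0.1555]
eef_rot: [0.002, 0.997, -0.032, 0.072]
force: [-0.9, 0.2, -2.7]
grip_width: 0.647
grasp_force: 66.2
```

```bash
python3 - <<'E'
from h import *
samp(14,"+8");st()
E
```

```text
+8 My [-0.68 -0.98 -0.76 -0.62 -0.5  -0.48 -0.59 -0.53 -0.55 -2.06 -0.47 -0.5
 -0.48 -0.52] Mx [-0.01  0.03  0.01  0.03  0.06 -0.04 -0.04  0.    0.03  0.11  0.02 -0.01
 -0.01 -0.01] Fx [-1.3 -2.4 -1.5 -0.5 -0.5  0.2 -0.3  0.3  0.3 -6.6 -1.3 -0.2 -0.5 -0.7] mean [ 0.011 -0.694 -0.004 -1.069 -0.036  3.846]
t 34.17 p [ 0.4699 -0.1956  0.1554] x [ 0.988 -0.063  0.14 ] z [ 0.139 -0.009 -0.99 ] q [ 0.01 -0.33 -0.4   0.01 -1.37  1.5 ] F [-0.   0.  -4.8] M [ 0.02  0.52 -0.  ] g 0.649 66.2
```

The right-hand case knocked clearly at 0.45 s after the tilt (My −2.06 against −0.53 baseline), so this is the rattling one. I'll level it and carry it past the far edge.

step_arm(
  plan=[
    [0,0,0,0,-0.5,0,-1],
    [0,0,0,0,-0.5,0,-1],
    [0,0,-0.5,0,0,0,-1],
    [0,0,-0.45,0,0,0,-1],
    [0.4,-0.18,0,0,0,0,-1],
  ],
)

```text
t: 34.8
ee_pos: [0.4912, -0.1886, 0.2063]
eef_rot: [0.0, 0.999, -0.033, 0.003]
force: [0.6, -0.3, -3.9]
grip_width: 0.646
grasp_force: 66.3
```

step_arm(
  plan=[
    [0.8,-0.35,0,0,0,0,-1],
    [0.8,-0.35,0,0,0,0,-1],
    [0.8,-0.35,0,0,0,0,-1],
    [0.7,-0.32,0,0,0,0,-1],
    [0.49,-0.22,0,0,0,0,-1],
  ],
)

```text
t: 35.42
ee_pos: [0.6759, -0.1193, 0.2021]
eef_rot: [-0.0, 0.999, -0.032, -0.0]
force: [-0.9, -0.5, -4.2]
grip_width: 0.646
grasp_force: 66.2
```

step_arm(
  plan=[
    [0,0,0,0,0,0,-1],
    [0,0,0,0,0,0,-1],
    [0,0,0,0,0,0,-1],
    [0,0,0,0,0,0,-1],
    [0,0,0,0,0,0,-1],
  ],
)

```text
t: 36.05
ee_pos: [0.6742, -0.1203, 0.2039]
eef_rot: [-0.0, 0.999, -0.032, 0.001]
force: [-0.5, -0.5, -3.4]
grip_width: 0.647
grasp_force: 66.2
```

```bash
python3 - <<'E'
from h import *
st();togo([.675,-.12,.203],[.998,-.064,0])
a=bot.snapshot("top");cv2.imwrite("pics/end.png",a)
E
```

```text
t 36.05 p [ 0.6742 -0.1203  0.2039] x [ 0.998 -0.064  0.002] z [ 0.002  0.    -1.   ] q [ 0.11  0.26  0.28 -0.   -1.59  1.39] F [-0.5 -0.5 -3.4] M [-0.02  0.03 -0.03] g 0.647 66.2
shift [ 0.02 -0.01  0.02] turn [-0.   -0.01 -0.  ]
```

View pics/end.png

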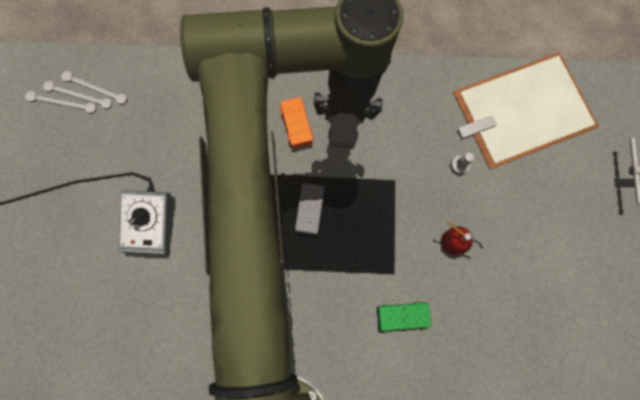

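The top view shows the middle case flat on the mat at (310,210), and the knob pointer at lower left, which is off. The oil can (457,241), punch (462,163) and look-alikes have not moved. The arm covers the left case and the die ring. The rattling case is held level past the far edge, so I'll hand in.

```bash
python3 -c "
from plant import bot
print(bot.close_job())"
```

```text
the job is handed in; nothing more can be done
None
```

The finisher is switched off at the stop, the left and middle cases showed no knock and are laid back on the mat, and the right-hand case, which knocked clearly, is held level about 20 cm up past the mat's far edge; the job is handed in, though the arm hid the left case and die ring in the last picture.

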